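# Seat the socket cap, then hold the clamp handle level

## Robot

A 7-joint arm with a two-finger parallel gripper is mounted at the origin on the work surface. World frame = base frame: x ahead of the robot, y to its left, z up, the work surface at z = 0. Lengths are in mm, angles in rad, forces in N, time in s.
With the tool pointing down it reaches from about 425 to 875 mm from the base axis. Payload 8.4 kg.
Tool frame: the origin (TCP) lies midway between the tips of the shut fingers; the grasp point (between the pads) lies manip.grip_point_offset behind it (manip.grip_point_offset is the distance from the TCP to the grasp point, in mm); z points along the fingers, y is the line along which they close (so a half turn about z gives the same grasp; the last joint's range is limited). The gripper opens to 87 mm and grips with 3 to 60 N. Pads are 19 mm wide; open, the fingers measure 117 mm over their backs; the gripper's body (75 mm by 190 mm) begins 51 mm behind the grasp point.
Start: joints at [-0.099, 0.333, 0.04, 1.465, -0.013, 1.343, -0.059], TCP at [649.972, -0.012, 222.546] pointing down, gripper open.
Joint ranges: [-2.58, 2.58], [-0.38, 2.09], [-1.3, 1.39], [0.25, 2.4], [-1.5, 4.64], [0.08, 2.09], [-2.65, 2.65]. Speed limits (rad/s): [2.22, 2.22, 2.79, 2.79, 3.14, 3.14, 3.14].

## Interface

Orientations are given as a rotation vector (axis times angle).
In Python, from workcell import manip, cams, ticket, read_state gives the robot as it stands (manip), with the cameras (cams), the job (ticket) and the readings as plain functions.
- The arm moves only by the tool shift_gripper, called after "Call:" as a command line: name --argument value ..., lists and objects as JSON in quotes. Schema: {"type":"object","properties":{"plan":{"type":"array","items":{"type":"object","properties":{"x":{"type":"number"},"y":{"type":"number"},"z":{"type":"number"},"rz":{"type":"number"}},"additionalProperties":false},"minItems":1,"maxItems":8},"finger_gap":{"type":"number"},"grip_force":{"type":"number"},"only":{"type":"string"},"quiet":{"type":"boolean"},"lines":{"type":"string"}},"required":["plan"],"additionalProperties":false}. plan is a list of rows, 1 to 8 of them, each an object with the fields x, y, z (the shift in mm), rz (a turn about the tool's z in rad); a field left out counts as zero; each row is the pose to reach, as a shift and turn from the pose commanded when the call began, along the tool's axes at that moment; what a row does not reach only later rows make up. A row lasts 1/10 s, in which the tool goes at most 50 mm and 0.15 rad, less where a joint would pass 70% of its speed; a pose out of reach is approached as far as the arm can. finger_gap is the finger opening in mm, set as the call begins (left out keeps the last). The fingers move at their own pace and stop on an object; grip_force is the grip in N (left out, the last holds). Time passes only in rows, so rows that do not move let the fingers close. The tool returns the time, the measured TCP pose, the force, the opening and the grip force at its end. only (a regular expression) keeps the lines of the reply that match it, lines (a string "A,B") keeps lines A to B, and quiet returns only ok. Input that does not fit is refused with a message, and nothing moves.
- read_state(): the state, without advancing time (a new reading comes with each control period).
- cams.camera(name): name is "scene" or "side" or "wrist"; returns the picture (400x640x3 uint8, red, green, blue); there is no depth.
- cams.camera_model(name): a dict with "fx", "fy", "cx", "cy" (pixels), "dist" ([k1, k2, p1, p2, k3] as OpenCV has them; the pictures are not rectified), "camera_from_world" (4x4, takes a point from world to camera coordinates). Camera axes: x right, y up, looking along -z (the intrinsics and any distortion apply to the point x, -y, -z); pixel columns grow to the right and rows downward; lengths in mm; the calibration is good to about 2 mm. A picture is of the moment at which its call begins: read the wrist's pose just before it. camera_model takes no time and is no camera call; for the wrist camera it gives the pose at the moment of the call.
- ticket.job_done(): hands the job in; it is judged then, once.
The state is a dict: "clock": time; "q": joint angles; "joint_vel": joint speeds; "effort": joint torques, N m; "eef_pos": TCP position; "orientation": TCP orientation; "wrist_force": force on the tool from outside, world axes, zero at the start; "ft_torque": the same for the moment, N m; "opening": finger opening in mm; "grip_force": force on a finger pad.
Only numpy, scipy, OpenCV 4.12 (cv2) and the standard library are available. Lean on these libraries where they do the work, as an engineer would, in place of code of your own. Each camera call takes 0.05 s, during which the arm holds its last target. There are 200 camera calls.

## Task

Press the brass cap on top of the bronze candle holder straight down until it is fully home on the rim. Then push the rubber paddle of the clamp's sprung handle down until the handle is level, not down to its stop, and finish while still holding it level: the clamp has no catch and grips the holder only as long as you keep pressing. Leave everything else on the bench where it is.

Things in the scene. Friction and masses are not known exactly. Their poses are not given: they have to be found in the camera images.
- holder: Bronze candle holder, round, 185 mm tall, foot 136 mm and rim 92 mm across, stem 60 mm; fixed upright on the work board (it does not move when pushed). Origin: centre of its underside, 22 mm above the bench; z up.
- cap (a joint): How far the brass cap has slid down into the holder, m: 0 = standing 16 mm proud of the rim, 0.016 = fully home, its flange resting on the rim. It starts 0 to 6 mm down. A stiff friction fit: it takes about 6 N to slide it, there is no spring, and it stays where it is left.
- cap_top (a point): Centre of the cap's flat top, moving with the cap. The cap is a brass disc 86 mm across and 8 mm thick with a flat boss 54 mm across and 4 mm high on it; this point is on the boss, 12 mm above the flange's underside. Fully home it lies 197 mm above the holder's origin.
- clamp: Frame of the steel toggle clamp, fixed on a brown board (190 x 420 x 22 mm) beside the holder. Origin: centre of its underside on the board, 22 mm above the bench. Its y axis points towards the holder; the handle sticks out the other way, along -y. z up. A thin steel finger on the frame's side lies level at the height of the hinge, for comparison with the handle.
- handle_hinge (a point): The handle's hinge, on the clamp frame, 110 mm above the bench, 88 mm above the clamp's origin. The hinge axis is the clamp's x axis, level.
- handle_angle (a joint): Angle of the clamp's handle, rad: 0 = up, at rest, sloping 0.45 rad upwards away from the hinge; 0.45 = level; 0.70 = down against its stop. A spring returns it: pushing at the paddle's middle takes about 3 N to start, 7 N at level and 9.5 N at the stop. The clamp's jaw moves with it and reaches the holder's stem when the handle is level.
- clamp_handle: The handle: a steel bar 22 mm wide and 12 mm thick with a black rubber paddle, 36 wide (x) x 80 long (y) x 20 mm thick (z), at its free end; the paddle's middle is 130 mm from the hinge. Origin: on the hinge. Its y axis runs along the handle, from the paddle towards the hinge; z is the normal of its upper face, vertical when the handle is level.
- handle_top (a point): Middle of the paddle's upper face, at y = -130, z = 10 mm in the handle's frame: the place to push. At level it lies 120 mm above the bench, 130 mm from the hinge horizontally.
- paten: Silver paten, a shallow dish 140 mm across, 14 mm high; leave alone. Origin: centre of its underside.
- saucer: White ceramic saucer, 124 mm across, 20 mm high; leave alone. Origin: centre of its underside.
- aspergillum: Brass aspergillum lying down, 190 mm long, 32 mm thick; leave alone. Origin: centre of its underside.
- crucifix: Small standing brass crucifix, base 70 x 70 mm, 154 mm tall; leave alone. Origin: centre of its underside.
- cruet: Glass cruet, 54 mm across, 120 mm tall; leave alone. Origin: centre of its underside.
- polish_tin: Round steel tin, 68 mm across, 45 mm tall; leave alone. Origin: centre of its underside.
- brush: Flat brush with a dark wooden handle, lying down; leave alone. Origin: centre of its underside.

How it is judged:
By the outcome, as a careful person would: the job done as asked, in the order asked, and still so for the second after the job is handed in, while the arm keeps its last pose, push and grip.
It also fails if it takes over 38 s, if anything falls off the work surface, if the arm or the gripper's body presses on something with over 40 N, if the wrist force passes 120 N, or if a joint passes its speed limit or range.

## Working session

There is one attempt and no reset: what is moved stays moved. The work goes in short steps, Python scripts to look and compute and a tool call to move; the robot and the scene stay as the last step left them, time stands still between calls to the robot, and variables do not carry over. Pictures are saved under pics/ and viewed, at most 10 in all, crops included, and the job is handed in when it is done.

```bash
ls; mkdir -p pics; python3 - <<'E'
from workcell import manip, cams, ticket, read_state
import cv2,numpy as np
for n in ["scene","side"]:
    cv2.imwrite(f"pics/{n}0.png",cams.camera(n)[...,::-1])
    m=cams.camera_model(n); print(n,m["fx"],m["cx"],m["cy"],m["dist"],np.round(m["camera_from_world"],3).tolist())
s=read_state();print(s["clock"],s["eef_pos"],s["orientation"],s["wrist_force"],manip.grip_point_offset)
E
```

```text
pics
workcell.py
scene 520.9533763163712 331.6255038093445 199.79225335868472 [-0.06835071  0.          0.          0.          0.        ] [[0.206, 0.978, -0.006, -174.831], [-0.7, 0.152, 0.697, 277.234], [0.683, -0.139, 0.717, -1811.132], [0.0, 0.0, 0.0, 1.0]]
side 517.643767315762 320.1193068743596 203.4246443332473 [-0.13543154  0.          0.          0.          0.        ] [[0.988, -0.155, 0.01, -560.291], [0.075, 0.529, 0.845, -206.64], [-0.136, -0.834, 0.534, -1389.423], [0.0, 0.0, 0.0, 1.0]]
0.1 [6.49562774e+02 1.26170664e-04 2.21751398e+02] [-2.22066913e+00 -2.22083654e+00  1.75157324e-03] [0.36458685 0.60391964 0.42245963] 18.700000000000003
```

View pics/scene0.png

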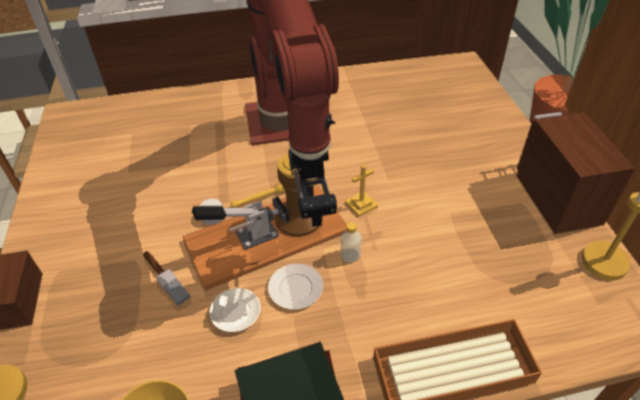

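View pics/side0.png

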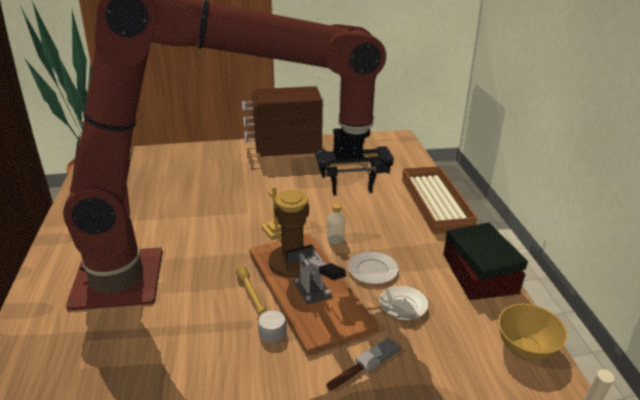

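The scene view shows the cap at about (290,165), partly hidden by the gripper, and the paddle at (208,212). In the side view the cap is at (291,200) and the paddle at (333,270).

```bash
cat > h.py <<'E'
from workcell import manip, cams, ticket, read_state
import cv2,numpy as np
def ray(n,uv,m=None):
    m=m or cams.camera_model(n)
    K=np.array([[m["fx"],0,m["cx"]],[0,m["fy"],m["cy"]],[0,0,1]])
    p=cv2.undistortPoints(np.array([[uv]],float),K,np.array(m["dist"]))[0,0]
    T=np.array(m["camera_from_world"]);R=T[:3,:3]
    d=R.T@np.array([p[0],-p[1],-1]);return -R.T@T[:3,3],d/np.linalg.norm(d)
def tri(rs):
    A=sum(np.eye(3)-np.outer(d,d) for o,d in rs);b=sum((np.eye(3)-np.outer(d,d))@o for o,d in rs)
    x=np.linalg.solve(A,b);return x,[np.linalg.norm((np.eye(3)-np.outer(d,d))@(x-o)) for o,d in rs]
def plane(r,z): return r[0]+r[1]*(z-r[0][2])/r[1][2]
def proj(n,P,m=None):
    m=m or cams.camera_model(n);T=np.array(m["camera_from_world"]);K=np.array([[m["fx"],0,m["cx"]],[0,m["fy"],m["cy"]],[0,0,1]])
    P=np.atleast_2d(P)@T[:3,:3].T+T[:3,3];return cv2.projectPoints(P*[1,-1,-1],np.zeros(3),np.zeros(3),K,np.array(m["dist"]))[0][:,0]
E
python3 - <<'E'
from h import *
print(tri([ray("scene",(208,212)),ray("side",(333,270))]),tri([ray("scene",(288,165)),ray("side",(291,200))]))
cv2.imwrite("pics/w0.png",cams.camera("wrist")[...,::-1])
a=cv2.imread("pics/scene0.png")[140:260,180:340];b=cv2.imread("pics/side0.png")[180:300,240:400]
cv2.imwrite("pics/crop0.png",np.hstack([cv2.resize(x,None,fx=2.5*1,fy=2.5*1,interpolation=cv2.INTER_CUBIC) for x in (a,b)]))
E
```

```text
(array([ 556.13838058, -247.40838917,  172.3673522 ]), [np.float64(0.12551176777799503), np.float64(0.1255117677779727)]) (array([487.41937033, -33.50156776, 229.54127671]), [np.float64(3.4662795705027074), np.float64(3.46627957050271)])
```

View pics/crop0.png

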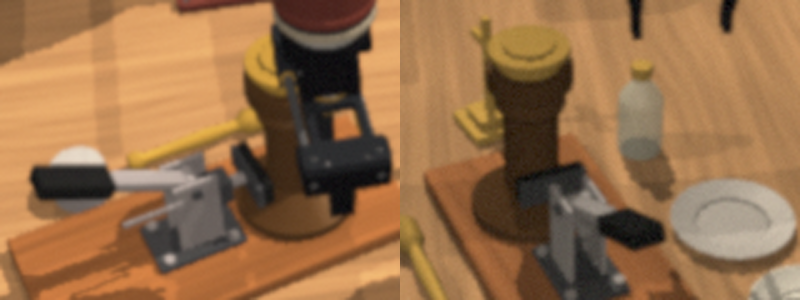

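View pics/w0.png

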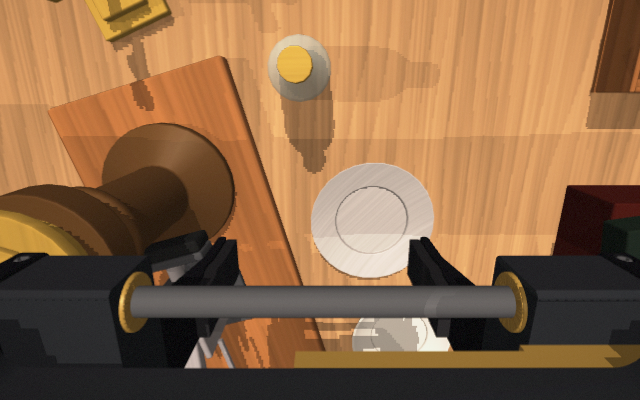

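Call:
shift_gripper --plan '[{"z": -50},{"x": -20,"y": -20,"z": -90},{"x": -50,"y": -60,"z": -110},{"x": -80,"y": -95,"z": -110},{"x": -110,"y": -125,"z": -110},{"x": -120,"y": -130,"z": -110},{"x": -120,"y": -130,"z": -110},{"x": -120,"y": -130,"z": -110}]' --finger_gap 0

```text
clock: 0.95
eef_pos: [520.6, -118.8, 332.3]
orientation: [-2.22, -2.222, -0.0]
wrist_force: [-0.1, 0.9, -0.4]
opening: 30.3
grip_force: 0.0
```

```bash
python3 - <<'E'
from h import *
m=cams.camera_model("wrist");im={n:cams.camera(n) for n in("wrist","scene","side")}
np.save("pics/m1.npy",m,allow_pickle=True)
for n in im: cv2.imwrite(f"pics/{n}1.png",im[n][...,::-1])
cv2.imwrite("pics/c1.png",np.vstack([np.hstack([cv2.resize(im["scene"][130:250,180:340],(400,300)),cv2.resize(im["side"][180:300,240:400],(400,300))]),cv2.resize(im["wrist"],(480,300))if 0 else np.hstack([cv2.resize(im["wrist"],(480,300)),np.zeros((300,320,3),np.uint8)])])[...,::-1])
E
```

```text
(no output)
```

View pics/c1.png

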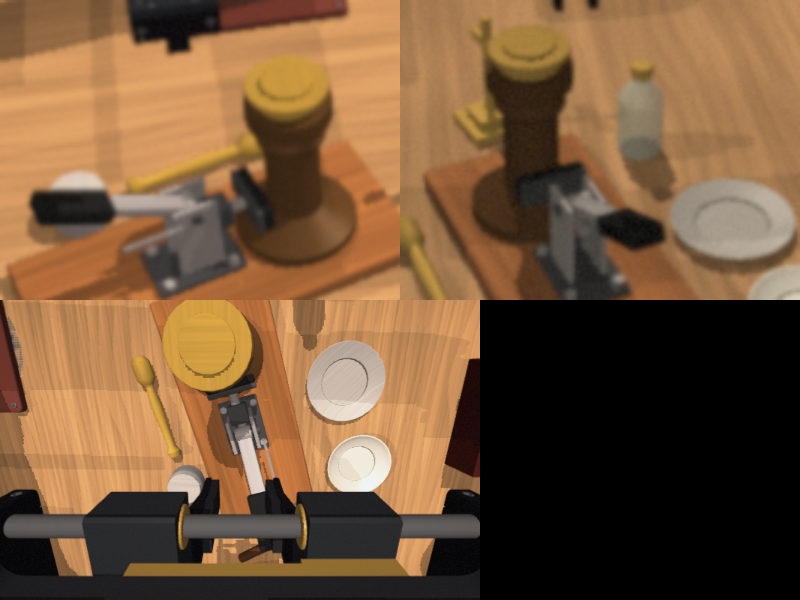

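Boss centre is at about scene (295,163), side (291.6,196.8) and wrist (277,60). The paddle is clear in the scene and side views, and partly behind the fingers in the wrist view.

```bash
python3 - <<'E'
from h import *
m=np.load("pics/m1.npy",allow_pickle=True).item()
rs=[ray("scene",(294.8,163.2)),ray("side",(291.6,196.8)),ray("wrist",(277,60),m)]
for c in ([0,1,2],[0,1],[0,2],[1,2]): print(c,np.round(tri([rs[i] for i in c])[0],1),np.round(tri([rs[i] for i in c])[1],1))
def blob(n,f,box):
    im=cv2.imread(f);x0,y0,x1,y1=box;g=im[y0:y1,x0:x1].max(2)
    k,l,s,c=cv2.connectedComponentsWithStats((g<60).astype(np.uint8));i=1+s[1:,4].argmax()
    print(n,s[i]+[x0,y0,0,0,0],c[i]+[x0,y0]);
    ct=(cv2.findContours((l==i).astype(np.uint8),0,1)[0][0]);return c[i]+[x0,y0],cv2.approxPolyDP(ct,1.5,True)[:,0]+[x0,y0]
a,pa=blob("scene","pics/scene1.png",(190,195,232,228));b,pb=blob("side","pics/side1.png",(316,255,350,285))
print(pa.tolist(),pb.tolist());P,e=tri([ray("scene",a),ray("side",b)]);print("paddle mid",P,e)
# cap disc outline
for n,f,box in(("scene","pics/scene1.png",(270,145,320,195)),("side","pics/side1.png",(270,185,315,215)),("wrist","pics/wrist1.png",(200,0,350,130))):
    x0,y0,x1,y1=box;h=cv2.cvtColor(cv2.imread(f)[y0:y1,x0:x1],cv2.COLOR_BGR2HSV)
    M=cv2.inRange(h,(20,120,100),(32,255,255));c=max(cv2.findContours(M,0,1)[0],key=cv2.contourArea);print(n,np.array(cv2.boundingRect(c))+[x0,y0,0,0],cv2.fitEllipse(c))
E
```

```text
[0, 1, 2] [488.4 -17.2 230.9] [1.5 1.1 1.2]
[0, 1] [489.3 -17.2 231.1] [1.1 1.1]
[0, 2] [486.8 -17.2 227.6] [0.2 0.2]
[1, 2] [488.  -17.6 232.5] [0.6 0.6]
scene [193 207  33  13 386] [208.44559585 212.96373057]
side [319 264  26  16 288] [331.68402778 271.25694444]
[[193, 209], [196, 219], [220, 219], [225, 215], [221, 207], [194, 207]] [[319, 267], [319, 273], [332, 279], [344, 275], [343, 269], [332, 264]]
paddle mid [ 553.96627951 -246.67995545  167.55285856] [np.float64(0.9798392503337576), np.float64(0.9798392503338936)]Traceback (most recent call last):
  File "<stdin>", line 15, in <module>
cv2.error: OpenCV(4.12.0) /io/opencv/modules/imgproc/src/shapedescr.cpp:361: error: (-201:Incorrect size of input array) There should be at least 5 points to fit the ellipse in function 'fitEllipseNoDirect'
```

Call:
shift_gripper --plan '[{"x": 40,"y": -15},{"x": 80,"y": -28,"z": 20},{"x": 103,"y": -32,"z": 50},{"x": 103,"y": -32,"z": 80},{"x": 103,"y": -32,"z": 88},{"x": 103,"y": -32,"z": 88},{"x": 103,"y": -32,"z": 88}]'

```text
clock: 1.8
eef_pos: [488.8, -17.3, 245.7]
orientation: [2.222, 2.22, 0.001]
wrist_force: [0.6, 0.6, 0.1]
opening: 0.5
grip_force: 0.0
```

```bash
python3 -c "
from workcell import manip, cams, ticket, read_state;print(read_state()['eef_pos'])"
```

```text
[488.81085435 -17.30569208 245.72630166]
```

Call:
shift_gripper --plan '[{"z": 4},{"z": 8},{"z": 11},{"z": 13},{"z": 15},{"z": 17},{"z": 18},{"z": 18}]'

```text
clock: 2.6
eef_pos: [488.1, -17.2, 227.0]
orientation: [2.221, 2.221, 0.001]
wrist_force: [-1.7, -0.8, 4.6]
opening: 0.2
grip_force: 2.1
```

Call:
shift_gripper --plan '[{"z": 1},{"z": 2},{"z": 3},{"z": 4},{"z": 5},{"z": 5}]'

```text
clock: 3.2
eef_pos: [488.1, -17.2, 221.9]
orientation: [2.221, 2.221, 0.0]
wrist_force: [-0.7, -1.6, 4.1]
opening: 0.2
grip_force: 2.2
```

Sliding at about 5 N. Continue until the force climbs.

Call:
shift_gripper --plan '[{"z": 1},{"z": 2},{"z": 3},{"z": 3}]'

```text
clock: 3.6
eef_pos: [488.2, -17.2, 219.4]
orientation: [2.221, 2.221, 0.001]
wrist_force: [-2.7, -0.1, 8.5]
opening: 0.3
grip_force: 4.3
```

Call:
shift_gripper --plan '[{"z": 1},{"z": 2},{"z": 2}]'

```text
clock: 3.9
eef_pos: [488.2, -17.2, 219.3]
orientation: [2.221, 2.22, 0.002]
wrist_force: [-9.9, -1.1, 24.3]
opening: 0.1
grip_force: 11.9
```

Call:
shift_gripper --plan '[{"z": -15},{"z": -35},{"x": -40,"y": 10,"z": -40},{"x": -85,"y": 25,"z": -40},{"x": -130,"y": 38,"z": -40},{"x": -175,"y": 50,"z": -35},{"x": -215,"y": 62,"z": -25},{"x": -242,"y": 70,"z": -10}]'

```text
clock: 4.7
eef_pos: [558.3, -262.6, 226.4]
orientation: [2.223, 2.218, -0.001]
wrist_force: [0.3, -0.0, 0.8]
opening: 0.5
grip_force: 0.0
```

Call:
shift_gripper --plan '[{"z": 15},{"z": 20},{"z": 20}]'

```text
clock: 5.0
eef_pos: [557.7, -257.3, 205.6]
orientation: [-2.218, -2.222, 0.0]
wrist_force: [-0.2, -0.1, -0.1]
opening: 0.3
grip_force: 0.0
```

```bash
python3 - <<'E'
from h import *
im={n:cams.camera(n) for n in("scene","side")}
for n in im: cv2.imwrite(f"pics/{n}2.png",im[n][...,::-1])
s=read_state();print(s["eef_pos"],s["wrist_force"])
for n in im: print(proj(n,[[488,-17.3,219],s["eef_pos"]]))
cv2.imwrite("pics/c2.png",np.hstack([cv2.resize(im["scene"][130:250,180:340],(400,300)),cv2.resize(im["side"][180:300,240:400],(400,300))])[...,::-1])
E
```

```text
[ 558.38277463 -257.62753455  207.2769686 ] [ 0.79320912 -0.39309519  0.24449366]
[[295.10886981 166.04481757]
 [201.23119462 203.38641444]]
[[291.46970468 201.22107012]
 [335.2333383  260.65140498]]
```

View pics/c2.png

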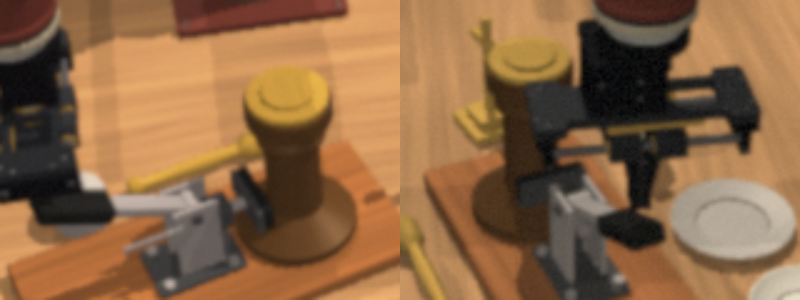

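Cap now sits flush: its boss is at scene (294.8,167), where the fully-home point projects to (295,166). The fingertip is at side crop (640,205), right over the paddle at (630,215).

Call:
shift_gripper --plan '[{"z": 10},{"z": 20},{"z": 30},{"z": 40},{"z": 50},{"z": 60},{"z": 68},{"z": 74}]'

```text
clock: 5.9
eef_pos: [558.2, -260.0, 132.1]
orientation: [2.221, 2.22, -0.0]
wrist_force: [0.4, -3.5, 6.3]
opening: 0.2
grip_force: 3.0
```

Call:
shift_gripper --plan '[{"z": 3},{"z": 6},{"z": 8},{"z": 8},{"z": 8}]'

```text
clock: 6.4
eef_pos: [558.2, -260.4, 124.7]
orientation: [2.221, 2.219, -0.001]
wrist_force: [0.7, -3.6, 6.8]
opening: 0.6
grip_force: 3.1
```

Call:
shift_gripper --plan '[{"z": 2},{"z": 4},{"z": 4.7},{"z": 4.7},{"z": 4.7},{"z": 4.7}]'

```text
clock: 7.0
eef_pos: [558.3, -260.7, 120.3]
orientation: [2.221, 2.218, -0.001]
wrist_force: [0.3, -5.0, 7.7]
opening: 0.5
grip_force: 3.6
```

```bash
python3 - <<'E'
from h import *
P=[];print(read_state()["eef_pos"])
im={n:cams.camera(n) for n in("scene","side")}
for n in im: cv2.imwrite(f"pics/{n}3.png",im[n][...,::-1])
cv2.imwrite("pics/c3.png",np.hstack([cv2.resize(im["scene"][180:250,180:290],(440,280),interpolation=2),cv2.resize(im["side"][230:300,270:360],(360,280),interpolation=2)])[...,::-1])
E
```

```text
[ 558.34593731 -260.70258101  120.27707258]
```

View pics/c3.png

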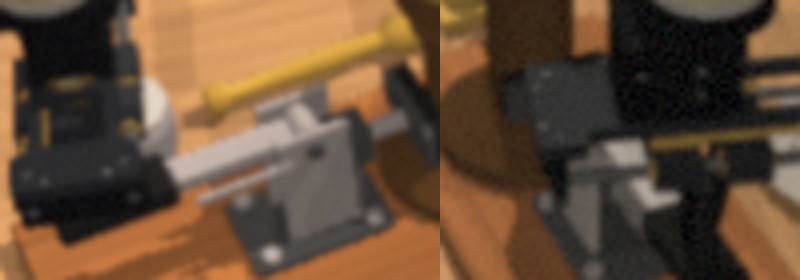

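The handle's edge (slope -0.368) runs parallel to the level reference finger (slope -0.367). The tip is at z = 120.3 mm with 7.7 N, which agrees with the values given for level. Handing in.

Call:
shift_gripper --plan '[{"z": 0.2},{"z": 0.2},{"z": 0.2}]'

```text
clock: 7.4
eef_pos: [558.3, -260.7, 120.1]
orientation: [2.221, 2.218, -0.001]
wrist_force: [0.2, -5.3, 7.6]
opening: 0.6
grip_force: 3.6
```

```bash
python3 -c "
from workcell import manip, cams, ticket, read_state;print(ticket.job_done())"
```

```text
the job is handed in; nothing more can be done
None
```

I pressed the cap fully home, then pushed the handle down to level and handed the job in at 7.4 s with the arm still holding it there; nothing else on the bench was touched as far as I could see, and no verdict came back.

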